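Bring the salt round to the gap in the spice carousel

TASK

Gently push a spoke of the spice carousel with a fingertip to turn it until the squat salt canister, the lowest and widest of the four containers standing on it, is in the middle of the gap in the rail, ready to be taken out. Leave it at rest there: do not touch or lift any of the four containers themselves, do not spin the carousel fast, and do not disturb the other things on the worktop.

Things in the scene. Friction and masses are not known exactly. Their poses are not given: they have to be found in the camera images.
- stand: Fixed wooden foot of the carousel: disc 320 mm across, 12 mm thick, round it a steel rail (10 mm bar, top 55 mm above the worktop, 63 mm at the end balls), 150 mm from the axis, with one gap of 50 degrees between two ball-ended posts. Origin on the turning axis at worktop height; its -x axis points to the middle of the gap, z up. It does not move.
- gap (a point): Middle of the gap in the rail, on top of the foot, 150 mm from the turning axis.
- wheel: Turning plate (254 mm across) with a central post and four level spokes above the containers. Origin on the axis, 14 mm above the worktop. Spokes along its +x, -x, +y, -y: 12 mm wide, 20 mm tall, centreline 165 mm above origin, ending 124 mm from the axis; hub radius 24 mm, its top ball 191 mm above origin. See hub for how it turns.
- salt: The salt canister: squat cardboard drum with a white lid, 74 mm across and 72 mm tall, the lowest and widest of the four containers. Stands loose on the plate, its axis 85 mm from the turning axis, midway between two spokes. Origin: centre of its underside.
- oil: Slim green glass bottle with a black cap, 48 mm across, 118 mm tall, loose on the plate 85 mm from the axis. Origin: centre of its underside.
- herbs: Glass jar with a steel cap, 52 mm across, 95 mm tall, loose on the plate 85 mm from the axis. Origin: centre of its underside.
- mill: Waisted dark wooden pepper mill, 54 mm across, 108 mm tall, loose on the plate 85 mm from the axis. Origin: centre of its underside.
- mug: Bystander: white mug, 76 mm across, 90 mm tall, on the worktop beside the carousel. Origin: centre of its underside.
- tin: Bystander: steel tin, 68 mm across, 85 mm tall, on the worktop beside the carousel. Origin: centre of its underside.
- radish_a: Bystander: radish, 32 mm across, 50 mm tall with its stalk, on the 22 mm thick chopping board at the right (-y). Origin: centre of its underside.
- radish_b: Bystander: a second such radish on the same board. Origin: centre of its underside.
- bowl: Bystander: white bowl, 150 mm across, 60 mm tall, at the left (+y). Origin: centre of its underside.
- hub (a point): On the wheel's axis at spoke height (179 mm above the worktop). The wheel turns both ways without end and stays where left: friction 0.12 N m (1 to 2 N at 90 mm), no run-on when turned slowly. Containers stand loose on the plate (its top 26 mm above the worktop), between the spokes seen from above, and ride round with it; their tops are 25 mm or more below the spokes.
Things that resemble listed ones, but are neither listed nor needed, are in the scene too. What is shaped like the oil but yellow is not meant.

How it is judged:
By the outcome, as a careful person would: the job done as asked, in the order asked, and still so for the second after the job is handed in, with the robot touching nothing.
It also fails if it takes over 45 s, if anything falls off the work surface, if the arm or the gripper's body presses on something with over 40 N, if the wrist force passes 120 N, or if a joint passes its speed limit or range.

ROBOT

A 7-joint arm with a two-finger parallel gripper is mounted at the origin on the work surface. World frame = base frame: x ahead of the robot, y to its left, z up, the work surface at z = 0. Lengths are in m, angles in rad, forces in N, time in s.
With the tool pointing down it reaches from about 0.4 to 0.9 m from the base axis. Payload 5.6 kg.
Tool frame: the origin (TCP) lies at the very end of the fingers, on their centre line; the grasp point (between the pads) lies 19 mm behind it; z points along the fingers, y is the line along which they close (so a half turn about z gives the same grasp; the last joint's range is limited). The gripper opens to 92 mm and grips with 3 to 60 N. Pads are 20 mm wide; open, the fingers measure 128 mm over their backs; the gripper's body (75 mm by 189 mm) begins 69 mm behind the grasp point.
Start: joints at [-1.31, 0.468, -0.012, 1.603, 0.006, 1.071, -0.056], TCP at [0.194, 0.62, 0.215] pointing down, gripper open.
Joint ranges: [-2.53, 2.53], [-0.31, 2.02], [-1.57, 1.55], [0.28, 2.44], [-1.29, 4.43], [0.15, 1.84], [-2.92, 2.92]. Speed limits (rad/s): [2.57, 2.57, 3.14, 3.14, 3.14, 3.14, 3.14].

INTERFACE

Orientations are given as [roll, pitch, yaw] about the fixed x, y, z axes, in that order (R = Rz(yaw) Ry(pitch) Rx(roll)).
In Python, from station import r, snapshot, camera_params, search_frame, silhouettes, pinpoint gives the robot as it stands.
- The arm moves only by the tool servo_tool, never from a script. Its argument "increments" is a list of rows, each an object of numbers: "fingers": the closure, from 0 (fully open) to 1 (shut); "x", "y", "z": the shift along the world's x, y, z in units of 200 mm (1.0 is 200 mm); "twist": the turn about the world's z in units of 60 degrees (1.0 is 60 degrees). A call has 1 to 5 rows; each row shifts and turns the commanded pose from where the row before left it; what a row does not reach is not made up. A row lasts 1/8 s, in which the tool goes at most 62.5 mm and 10.7 degrees, less where a joint would pass 70% of its speed; a pose out of reach is approached as far as the arm can. A call with a number of a shift or a turn outside -1 to 1 is refused whole. A call with a gripper value outside its range is refused whole. The fingers move at their own pace and stop on an object; the grip force is fixed at half the most. Time passes only in rows, so rows that do not move let the fingers close. It gives the time, the measured TCP pose, the force, the opening and the grip force at its end, in the units of the state.
- r.read_state(): the state, without advancing time (a new reading comes with each control period).
- snapshot(name): name is "scene" or "side" or "wrist"; returns the picture (420x560x3 uint8, blue, green, red); there is no depth.
- camera_params(name): a dict with "vertical_fov" (degrees; the focal length in pixels is half the picture's height over the tangent of half this angle, whatever the lens; pixels are square), "cx", "cy" (the principal point, pixels), "dist" ([k1, k2, p1, p2, k3] as OpenCV has them; the pictures are not rectified), "rvec" (rotation vector, rad) and "tvec" (3), from world to camera coordinates, as OpenCV has them; the wrist camera has in their place "T_tool_cam" (4x4, takes a point from camera to tool coordinates, whose origin is the TCP and whose axes are the flange's). Camera axes: x right, y down, z forward; pixel columns grow to the right and rows downward; lengths in m; the calibration is good to about 2 mm. A picture is of the moment at which its call begins: read the wrist's pose just before it. camera_params takes no time and is no camera call.
- r.hand_in(): hands the job in; it is judged then, once.
Trained networks look in the newest picture that a camera, given by its name, has taken for a name from the list of things; names that differ only in an ending like _2 or _b are one class to them, and where a whole thing is asked for, a point or a joint stands for the part that bears it (a point fixed in the world has none). Each returns a list of dicts, best first, with "confidence" (0 to 1); they miss things now and then, are a little off and sometimes report something else, mostly with a low value. They report only what shows in the picture. A call takes as long as a camera call. They do not tell look-alikes from the thing itself.
- search_frame(camera, name): "xy" ([column, row] in pixels, amid what is visible of it).
- silhouettes(camera, name): "pixels" (420x560 bool, what is visible of it) and "xy" ([column, row] in pixels, amid what is visible of it).
- pinpoint(camera, name): "xy" ([column, row] in pixels: a listed point, or the origin of a listed thing).
The state is a dict: "clock": time; "qpos": joint angles; "joint_vel": joint speeds; "tau": joint torques, N m; "tool_pos": TCP position; "tool_rot": TCP orientation; "wrist_force": force on the tool from outside, world axes, zero at the start; "torque": the same for the moment, N m; "finger_gap": finger opening in m; "grasp_force": force on a finger pad.
Only numpy, scipy, OpenCV 4.12 (cv2) and the standard library are available. Lean on these libraries where they do the work, as an engineer would, in place of code of your own. Each camera call takes 0.05 s, during which the arm holds its last target. There are 200 camera calls.

## Working session

There is one attempt and no reset: what is moved stays moved. The work goes in short steps, Python scripts to look and compute and a tool call to move; the robot and the scene stay as the last step left them, time stands still between calls to the robot, and variables do not carry over. Pictures are saved under pics/ and viewed, at most 10 in all, crops included, and the job is handed in when it is done.

Besides the shell and the picture viewer there is one more tool, called after "Emit:" by a JSON object that holds its "fn" and its "kwargs". servo_tool: Moves the arm, as the interface text tells. Its arguments: {"type":"object","properties":{"increments":{"type":"array"}},"required":["increments"]}

```bash
mkdir -p pics; cat > h.py <<'E'
import numpy as np, cv2
from station import r, snapshot, camera_params, search_frame, silhouettes, pinpoint
def K(c):
    f=210/np.tan(np.radians(c["vertical_fov"])/2)
    return np.array([[f,0,c["cx"]],[0,f,c["cy"]],[0,0,1]])
def ray(name,xy):
    c=camera_params(name); u=cv2.undistortPoints(np.array([[xy]],float),K(c),np.array(c["dist"],float))[0,0]
    R=cv2.Rodrigues(np.array(c["rvec"],float))[0]; t=np.array(c["tvec"],float).ravel()
    return -R.T@t, R.T@np.array([u[0],u[1],1])
def onz(name,xy,z):
    o,d=ray(name,xy); return o+d*(z-o[2])/d[2]
def proj(name,P):
    c=camera_params(name)
    return cv2.projectPoints(np.array(P,float).reshape(-1,3),np.array(c["rvec"],float),np.array(c["tvec"],float),K(c),np.array(c["dist"],float))[0][:,0]
E
python3 - <<'E'
from h import *
np.set_printoptions(precision=3,suppress=True)
Z=dict(hub=.179,gap=.012,salt=.026,oil=.026,herbs=.026,mill=.026,mug=0,tin=0,bowl=0,radish_a=.022,stand=0,wheel=.014)
for n in("scene","side"):
    cv2.imwrite(f"pics/{n}0.png",snapshot(n))
    for k,z in Z.items():
        for d in pinpoint(n,k)[:3]:
            print(n,k,round(d["confidence"],2),np.array(d["xy"]),onz(n,d["xy"],z))
print(r.read_state())
E
```

```text
scene hub 0.63 [288.5 174.8] [0.543 0.037 0.179]
scene gap 0.17 [124.6 255. ] [ 0.595 -0.56   0.012]
scene salt 0.61 [308.7 207.4] [0.582 0.103 0.026]
scene salt 0.19 [419.2 177.5] [0.559 0.558 0.026]
scene oil 0.77 [279.3 222.1] [ 0.617 -0.019  0.026]
scene oil 0.73 [352.  218.4] [0.674 0.237 0.026]
scene oil 0.52 [263.9 284.1] [ 0.847 -0.136  0.026]
scene herbs 0.76 [265.6 199.3] [ 0.5   -0.039  0.026]
scene mill 0.43 [291.6 183.2] [0.45  0.078 0.026]
scene mug 0.72 [353.5 219.5] [0.662 0.25  0.   ]
scene mug 0.4 [290.9 176.4] [0.391 0.093 0.   ]
scene tin 0.91 [229.7 208.8] [ 0.486 -0.174  0.   ]
scene tin 0.67 [349.8 217.5] [0.65  0.241 0.   ]
scene bowl 0.74 [421.  171.9] [0.513 0.594 0.   ]
scene bowl 0.73 [284.7 204.2] [ 0.522  0.029 -0.   ]
scene radish_a 0.58 [124.8 253.9] [ 0.599 -0.557  0.022]
scene radish_a 0.42 [115.5 228.7] [ 0.481 -0.58   0.022]
scene wheel 0.62 [289.1 202.6] [0.53  0.044 0.014]
scene wheel 0.52 [418.3 176.5] [0.544 0.564 0.014]
side hub 0.73 [247.3 196.2] [0.535 0.047 0.179]
side gap 0.62 [212.7 256.6] [0.402 0.075 0.012]
side salt 0.81 [249.7 221. ] 
[... 460 characters left out ...]
7 0.   ]
side bowl 0.29 [294.6 283.1] [ 0.495 -0.172  0.   ]
side radish_a 0.56 [440.3 323.5] [ 0.618 -0.551  0.022]
side radish_a 0.54 [424.  365.3] [ 0.483 -0.572  0.022]
side wheel 0.65 [251.9 237.9] [0.54  0.046 0.014]
{'clock': 1.3, 'qpos': array([-1.31 ,  0.468, -0.012,  1.603,  0.006,  1.071, -0.056]), 'joint_vel': array([-0.   , -0.001,  0.   ,  0.001,  0.   , -0.   ,  0.001]), 'tau': array([  0.   , -52.041,  -0.012, -24.406,  -0.057,   0.011,   0.   ]), 'tool_pos': array([0.194, 0.62 , 0.215]), 'tool_rot': array([ 3.142, -0.   ,  2.838]), 'wrist_force': array([ 0.058, -0.296, -0.344]), 'torque': array([ 0.01 , -0.04 , -0.011]), 'grasp_force': 0.0, 'finger_gap': 0.09181157953535941}
```

View pics/scene0.png

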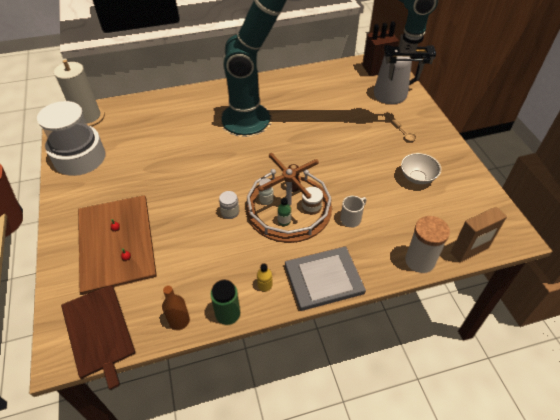

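View pics/side0.png

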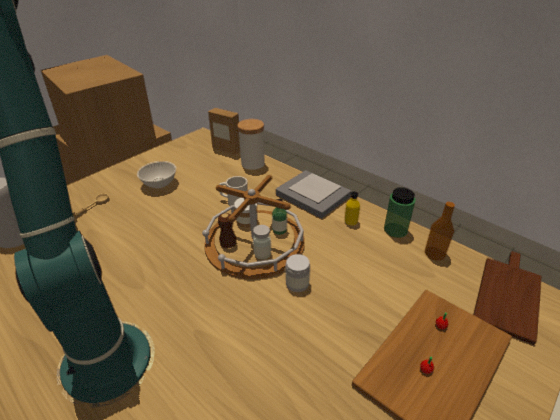

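The scene picture shows the carousel at about (288,200) with the salt (white lid) at (312,200). The side picture has it at (252,235), and the gap seems to face the robot. Next I'll triangulate the axis and enlarge with a rail overlay.

```bash
cat >> h.py <<'E'
def tri(a,b):
    (o1,d1),(o2,d2)=ray("scene",a),ray("side",b)
    A=np.stack([d1,-d2],1); s=np.linalg.lstsq(A,o2-o1,rcond=None)[0]
    p,q=o1+s[0]*d1,o2+s[1]*d2; return (p+q)/2,np.linalg.norm(p-q)
E
python3 - <<'E'
from h import *
np.set_printoptions(precision=4,suppress=True)
best=lambda n,k:pinpoint(n,k)[0]["xy"]
im={n:snapshot(n) for n in("scene","side")}
for k in("hub","wheel","stand","salt","oil","herbs"):
    try: print(k,tri(best("scene",k),best("side",k)))
    except Exception as e: print(k,e)
C=tri(best("scene","hub"),best("side","hub"))[0]
out=[]
for n in im:
    u,v=proj(n,[[C[0],C[1],.08]])[0].astype(int)
    x0,y0=u-65,v-65; s=6
    big=cv2.resize(im[n][y0:y0+130,x0:x0+130],None,fx=s,fy=s,interpolation=cv2.INTER_CUBIC)[60:660,:]
    clean=big.copy()
    for a in range(0,360,15):
        p=(proj(n,[[C[0]+.15*np.cos(np.radians(a)),C[1]+.15*np.sin(np.radians(a)),.050]])[0]-[x0,y0])*s-[0,60]
        cv2.circle(big,tuple(p.astype(int)),2,(255,0,255),-1)
        if a%45==0: cv2.putText(big,str(a),tuple(p.astype(int)),0,.5,(255,0,0),1)
    print(n,x0,y0); cv2.imwrite(f"pics/{n}_crop.png",big)
E
```

```text
hub (array([0.5476, 0.0433, 0.1774]), np.float64(0.014083569834528084))
wheel (array([0.5366, 0.0338, 0.0215]), np.float64(0.006874250303019289))
stand list index out of range
salt (array([0.5798, 0.1068, 0.0295]), np.float64(0.005257436994996313))
oil (array([ 0.7279, -0.0597,  0.1329]), np.float64(0.26107461467306614))
herbs list index out of range
scene 225 129
side 188 156
```

View pics/scene_crop.png

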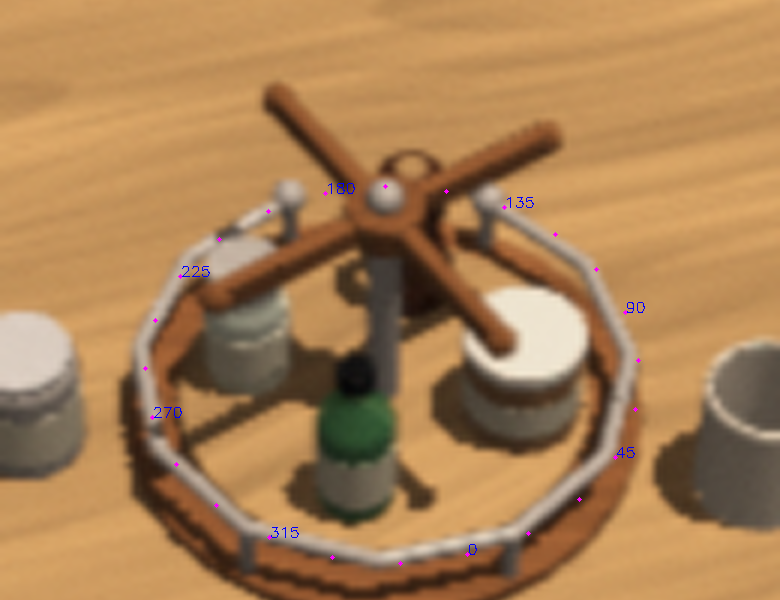

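View pics/side_crop.png

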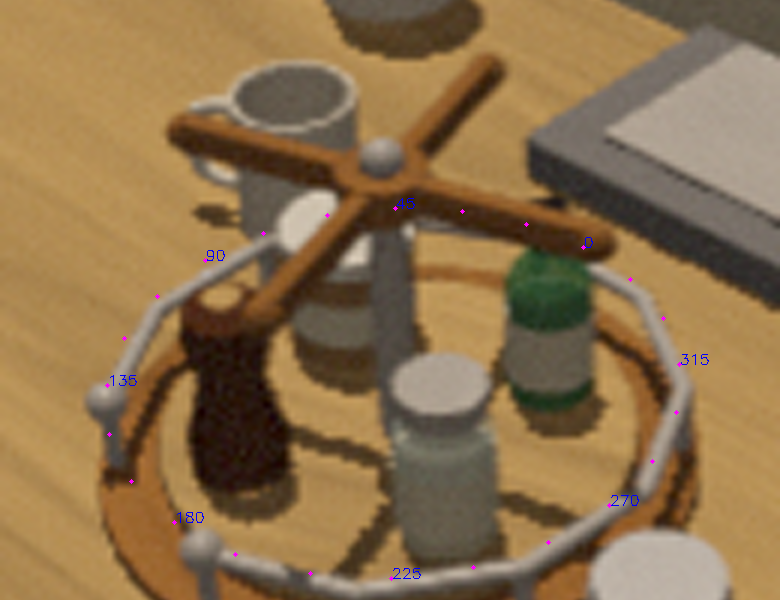

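The crops show the salt as the low, wide white-lidded drum on the plate, at about (312,200) in the scene picture. The white-lidded jar at (229,205) stands on the worktop outside the rail, so it isn't the salt. The gap's end balls are at crop (290,192)/(488,200) in the scene and (202,550)/(105,401) in the side view. I'll fit the axis, wheel yaw and gap yaw from these keypoints.

```bash
cat > fit.py <<'E'
from h import *
from scipy.optimize import least_squares
off={"scene":np.array([225,139.]),"side":np.array([188,166.])}
obs={"scene":dict(top=(386,195),b1=(290,192),b0=(488,200),t3=(278,92),t2=(548,133),t0=(508,342),t1=(215,290)),
"side":dict(top=(382,157),b1=(202,550),b0=(105,401),t3=(262,312),t2=(180,128),t0=(490,65),t1=(600,243))}
# t0 ~25deg, t2 ~115, t3 ~205, t1 ~295
k={"t0":0,"t2":90,"t3":180,"t1":270}
def pts(p):
    x,y,w,g,zb,zt=p; c=lambda r,a,z:[x+r*np.cos(np.radians(a)),y+r*np.sin(np.radians(a)),z]
    d={n:c(.121,w+a,.181) for n,a in k.items()}
    d.update(top=[x,y,zt],b0=c(.15,g-25,zb),b1=c(.15,g+25,zb)); return d
def res(p,names=("scene","side")):
    d=pts(p); return np.concatenate([(proj(n,list(d.values()))-[off[n]+np.array(obs[n][q])/6 for q in d]).ravel() for n in names])
if __name__=="__main__":
    np.set_printoptions(precision=4,suppress=True)
    s=least_squares(res,[.54,.043,25,165,.055,.195],x_scale=[.01,.01,5,5,.01,.01],loss="soft_l1")
    print(s.x); print(res(s.x).reshape(2,-1,2))
    C=s.x[:2]
    for n in("scene","side"):
        snapshot(n)
        for o in("salt",):
            m=silhouettes(n,o)[0]; ys,xs=np.where(m["pixels"]); print(n,m["confidence"],xs.min(),xs.max(),ys.min(),ys.max())
        q=onz(n,np.array([obs_l:= {"scene":(525,335),"side":(335,238)}[n]][0])/6+off[n],.098)[:2]
        for lab,P in (("lid",q),("pin",onz(n,pinpoint(n,"salt")[0]["xy"],.026)[:2])):
            v=P-C; print(n,lab,P,np.hypot(*v),np.degrees(np.arctan2(v[1],v[0])))
E
python3 fit.py
```

```text
[  0.5428   0.0385  17.0482 162.1012   0.0505   0.1937]
[[[-0.3691  0.6027]
  [ 1.2633 -0.5108]
  [-1.0329 -0.5633]
  [-1.8472  1.4321]
  [-0.2684  0.2883]
  [-0.1554  0.075 ]
  [-0.2285  0.7185]]

 [[ 0.0817 -1.2785]
  [-1.5553 -1.1582]
  [-1.6956  0.963 ]
  [ 1.1247 -0.7331]
  [-0.5265 -0.1724]
  [-0.0239 -0.1348]
  [-0.2257 -0.3278]]]
scene 0.8 302 322 187 213
scene lid [0.5865 0.1129] 0.08629516559310972 59.569429806939574
scene pin [0.5823 0.1077] 0.07963666860697319 60.26596974493029
side 0.72 236 250 199 226
side lid [0.5679 0.1048] 0.07083206436350784 69.27473534243745
side pin [0.5861 0.1188] 0.09120485009616372 61.65853730514815
```

Fit: axis (0.543, 0.039), spokes at 17°+90k, salt at 62°, gap at 162°. The wheel needs to turn about +100°. I'll push the spoke at 287° with closed fingers, going round counterclockwise.

Emit:
{"fn": "servo_tool", "kwargs": {"increments": [{"fingers": 1, "z": 0.3}, {"fingers": 1, "x": 0.1, "y": -0.2, "z": 0.1, "twist": -0.06}, {"fingers": 1, "x": 0.11, "y": -0.225, "twist": -0.06}, {"fingers": 1, "x": 0.11, "y": -0.225, "twist": -0.06}, {"fingers": 1, "x": 0.11, "y": -0.225, "twist": -0.06}]}}

```text
schema error: expected keys fingers, x, y, z, twist
```

Emit:
{"fn": "servo_tool", "kwargs": {"increments": [{"fingers": 1, "x": 0.11, "y": -0.225, "twist": -0.06}, {"fingers": 1, "x": 0.11, "y": -0.225, "twist": -0.06}, {"fingers": 1, "x": 0.11, "y": -0.225, "twist": -0.06}, {"fingers": 1, "x": 0.11, "y": -0.225, "twist": -0.06}, {"fingers": 1, "x": 0.11, "y": -0.225, "twist": -0.06}]}}

```text
schema error: expected keys fingers, x, y, z, twist
```

Emit:
{"fn": "servo_tool", "kwargs": {"increments": [{"fingers": 1, "x": 0.11, "y": -0.225, "twist": -0.06}, {"fingers": 1, "x": 0.11, "y": -0.225, "twist": -0.06}, {"fingers": 1, "x": 0.11, "y": -0.225, "twist": -0.06}, {"fingers": 1, "x": 0.11, "y": -0.225, "twist": -0.06}, {"fingers": 1, "x": 0.11, "y": -0.225, "twist": -0.06}]}}

```text
schema error: expected keys fingers, x, y, z, twist
```

All keys are needed in each row.

Emit:
{"fn": "servo_tool", "kwargs": {"increments": [{"fingers": 1, "x": 0, "y": 0, "z": 0.3, "twist": 0}, {"fingers": 1, "x": 0.1, "y": -0.2, "z": 0.1, "twist": -0.06}, {"fingers": 1, "x": 0.11, "y": -0.225, "z": 0, "twist": -0.06}, {"fingers": 1, "x": 0.11, "y": -0.225, "z": 0, "twist": -0.06}, {"fingers": 1, "x": 0.11, "y": -0.225, "z": 0, "twist": -0.06}]}}

```text
clock: 2.92
tool_pos: [0.2811, 0.4437, 0.2948]
tool_rot: [3.141, 0.0, 2.584]
wrist_force: [1.3, 0.1, 0.2]
finger_gap: 0.0443
grasp_force: 0.0
```

Emit:
{"fn": "servo_tool", "kwargs": {"increments": [{"fingers": 1, "x": 0.11, "y": -0.225, "z": 0, "twist": -0.06}, {"fingers": 1, "x": 0.11, "y": -0.225, "z": 0, "twist": -0.06}, {"fingers": 1, "x": 0.11, "y": -0.225, "z": 0, "twist": -0.06}, {"fingers": 1, "x": 0.11, "y": -0.225, "z": 0, "twist": -0.06}, {"fingers": 1, "x": 0.11, "y": -0.225, "z": 0, "twist": -0.06}]}}

```text
clock: 3.55
tool_pos: [0.3911, 0.2187, 0.295]
tool_rot: [3.141, -0.0, 2.27]
wrist_force: [0.8, -0.3, -0.4]
finger_gap: 0.0004
grasp_force: 0.0
```

Emit:
{"fn": "servo_tool", "kwargs": {"increments": [{"fingers": 1, "x": 0.114, "y": -0.237, "z": 0, "twist": -0.064}, {"fingers": 1, "x": 0.114, "y": -0.237, "z": 0, "twist": -0.064}, {"fingers": 1, "x": 0.114, "y": -0.237, "z": 0, "twist": -0.064}, {"fingers": 1, "x": 0.114, "y": -0.237, "z": 0, "twist": -0.064}, {"fingers": 1, "x": 0.114, "y": -0.237, "z": 0, "twist": -0.064}]}}

```text
clock: 4.18
tool_pos: [0.5051, -0.0182, 0.295]
tool_rot: [3.14, -0.0, 1.935]
wrist_force: [0.5, 0.5, -1.0]
finger_gap: 0.0005
grasp_force: 0.0
```

Emit:
{"fn": "servo_tool", "kwargs": {"increments": [{"fingers": 1, "x": 0.114, "y": -0.237, "z": 0, "twist": -0.064}, {"fingers": 1, "x": 0, "y": 0, "z": 0, "twist": 0}]}}

```text
clock: 4.42
tool_pos: [0.5279, -0.0684, 0.2948]
tool_rot: [3.142, 0.002, 1.863]
wrist_force: [-0.1, 0.5, 0.2]
finger_gap: 0.0003
grasp_force: 0.0
```

```bash
python3 - <<'E'
from h import *
s=r.read_state(); print(s["tool_pos"],s["tool_rot"],s["qpos"])
cv2.imwrite("pics/w1.png",snapshot("wrist"))
E
```

```text
[ 0.52788675 -0.06844939  0.294785  ] [3.14157040e+00 2.39087966e-03 1.86283328e+00] [-0.4846313   0.20069378  0.64144169  1.83089768 -0.12862426  1.15116994
  0.49167819]
```

View pics/w1.png

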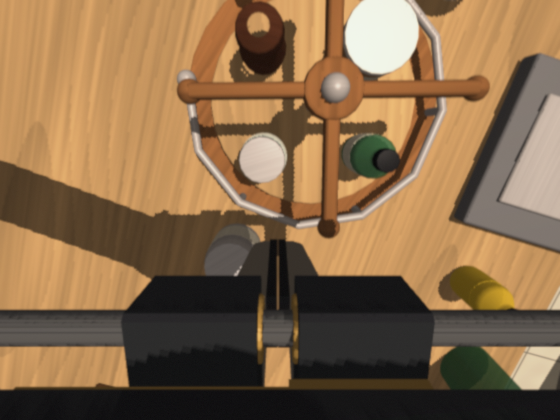

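The wrist view shows the hub ball at (336,87) and spoke ends at (187,90), (478,87) and (330,226). The salt lid is at (381,35). The fingertips, at about (280,242), are on the clear side of the spoke. I'll refine the fit with this view.

```bash
cat > fitw.py <<'E'
from fit import *
def wproj(T,P):
    c=camera_params("wrist"); M=np.linalg.inv(T)
    return cv2.projectPoints(np.array(P,float).reshape(-1,3),cv2.Rodrigues(M[:3,:3])[0],M[:3,3],K(c),np.array(c["dist"],float))[0][:,0]
def Tw(pos,rpy):
    from scipy.spatial.transform import Rotation as Ro
    T=np.eye(4); T[:3,:3]=Ro.from_euler("xyz",rpy).as_matrix(); T[:3,3]=pos
    return T@np.array(camera_params("wrist")["T_tool_cam"])
E
python3 - <<'E'
from fitw import *
np.set_printoptions(precision=4,suppress=True)
T=Tw([.52789,-.06845,.29478],[3.14157,.00239,1.86283])
wo=dict(top=(336,87),t3=(187,90),t0=(478,87),t1=(330,226),b1=(187,77))
def rw(p):
    d=pts(p); return (wproj(T,[d[q] for q in wo])-np.array(list(wo.values()))).ravel()
f=lambda p:np.concatenate([rw(p),1.5*res(p)])
s=least_squares(f,[.54,.043,17,162,.055,.195],x_scale=[.01,.01,5,5,.01,.01],loss="soft_l1")
print(s.x);print(rw(s.x).reshape(-1,2).T)
s2=least_squares(lambda p:np.r_[rw(p),(p[4]-.0555)*1e4,(p[5]-.194)*1e4],s.x,x_scale=[.01,.01,5,5,.01,.01]);print("wrist only",s2.x,s2.cost)
print(proj("scene",pts(s2.x)["top"]))
E
```

```text
[  0.5423   0.0384  17.2459 161.6867   0.0505   0.1933]
[[ 0.3062 -6.0823  8.9519 -0.5194  0.5502]
 [-0.4303 -0.0004 -0.196   8.452   0.5637]]
wrist only [  0.5416   0.039   17.2589 162.0107   0.0555   0.194 ] 91.58353435498923
[[289.1115 171.4482]]
```

Emit:
{"fn": "servo_tool", "kwargs": {"increments": [{"fingers": 1, "x": 0, "y": 0, "z": -0.25, "twist": 0}, {"fingers": 1, "x": 0, "y": 0, "z": -0.25, "twist": 0}, {"fingers": 1, "x": 0, "y": 0, "z": -0.15, "twist": 0}, {"fingers": 1, "x": 0.03, "y": 0.01, "z": 0, "twist": 0}, {"fingers": 1, "x": 0.03, "y": 0.01, "z": 0, "twist": 0}]}}

```text
clock: 5.1
tool_pos: [0.5407, -0.0591, 0.166]
tool_rot: [3.139, 0.0, 1.872]
wrist_force: [0.5, 0.5, 0.6]
finger_gap: 0.0005
grasp_force: 0.0
```

```bash
python3 - <<'E'
from h import *
C=np.array([.542,.0385]);s=r.read_state();p=s["tool_pos"][:2]-C
a0=np.radians(287.25);t=np.array([-np.sin(a0),np.cos(a0)]);u=np.array([np.cos(a0),np.sin(a0)])
print(p@u,p@t,s["wrist_force"])
rho=.1009;ph=273.5
for i in range(33):
    a,b=np.radians([ph+3*i,ph+3*i+3]);d=rho*np.array([np.cos(b)-np.cos(a),np.sin(b)-np.sin(a)])/.2
    print(i+1,d.round(3))
E
```

```text
0.09282557042983798 -0.03021609491220161 [0.49169387 0.49388393 0.56229351]
1 [0.026 0.002]
2 [0.026 0.004]
3 [0.026 0.005]
4 [0.026 0.006]
5 [0.025 0.008]
6 [0.025 0.009]
7 [0.024 0.01 ]
8 [0.024 0.012]
9 [0.023 0.013]
10 [0.022 0.014]
11 [0.022 0.015]
12 [0.021 0.016]
13 [0.02  0.017]
14 [0.019 0.018]
15 [0.018 0.019]
16 [0.017 0.02 ]
17 [0.016 0.021]
18 [0.015 0.022]
19 [0.014 0.023]
20 [0.012 0.023]
21 [0.011 0.024]
22 [0.01  0.024]
23 [0.009 0.025]
24 [0.007 0.025]
25 [0.006 0.026]
26 [0.005 0.026]
27 [0.003 0.026]
28 [0.002 0.026]
29 [0.    0.026]
30 [-0.001  0.026]
31 [-0.002  0.026]
32 [-0.004  0.026]
33 [-0.005  0.026]
```

Emit:
{"fn": "servo_tool", "kwargs": {"increments": [{"fingers": 1, "x": 0.014, "y": 0.004, "z": 0, "twist": 0}, {"fingers": 1, "x": 0.014, "y": 0.004, "z": 0, "twist": 0}, {"fingers": 1, "x": 0.026, "y": 0.002, "z": 0, "twist": 0.05}, {"fingers": 1, "x": 0.026, "y": 0.004, "z": 0, "twist": 0.05}, {"fingers": 1, "x": 0.026, "y": 0.005, "z": 0, "twist": 0.05}]}}

```text
clock: 5.72
tool_pos: [0.5605, -0.0565, 0.1651]
tool_rot: [-3.142, -0.0, 2.029]
wrist_force: [-1.1, 0.2, 1.0]
finger_gap: 0.0003
grasp_force: 0.7
```

Emit:
{"fn": "servo_tool", "kwargs": {"increments": [{"fingers": 1, "x": 0.026, "y": 0.006, "z": 0, "twist": 0.05}, {"fingers": 1, "x": 0.025, "y": 0.008, "z": 0, "twist": 0.05}, {"fingers": 1, "x": 0.025, "y": 0.009, "z": 0, "twist": 0.05}, {"fingers": 1, "x": 0.024, "y": 0.01, "z": 0, "twist": 0.05}, {"fingers": 1, "x": 0.024, "y": 0.012, "z": 0, "twist": 0.05}]}}

```text
clock: 6.35
tool_pos: [0.5852, -0.0477, 0.1651]
tool_rot: [-3.141, -0.0, 2.29]
wrist_force: [-1.2, -1.0, 1.3]
finger_gap: 0.0006
grasp_force: 0.7
```

```bash
cat > rel.py <<'E'
from h import *
C=np.array([.542,.0385]);s=r.read_state();p=s["tool_pos"][:2]-C
print("rho %.4f ang %.2f"%(np.hypot(*p),np.degrees(np.arctan2(p[1],p[0]))%360),"yaw",np.degrees(s["tool_rot"][2]),s["wrist_force"].round(1),s["qpos"].round(2))
E
python3 rel.py
```

```text
rho 0.0964 ang 296.63 yaw 131.22304672319768 [-1.2 -1.   1.3] [-0.34  0.44  0.48  1.83 -0.25  0.93  0.96]
```

Emit:
{"fn": "servo_tool", "kwargs": {"increments": [{"fingers": 1, "x": 0.023, "y": 0.012, "z": 0, "twist": 0.05}, {"fingers": 1, "x": 0.022, "y": 0.013, "z": 0, "twist": 0.05}, {"fingers": 1, "x": 0.021, "y": 0.014, "z": 0, "twist": 0.05}, {"fingers": 1, "x": 0.02, "y": 0.015, "z": 0, "twist": 0.05}, {"fingers": 1, "x": 0.019, "y": 0.016, "z": 0, "twist": 0.05}]}}

```text
clock: 6.98
tool_pos: [0.606, -0.0336, 0.165]
tool_rot: [-3.141, -0.001, 2.552]
wrist_force: [-2.1, -0.6, 0.6]
finger_gap: 0.0003
grasp_force: 0.7
```

Emit:
{"fn": "servo_tool", "kwargs": {"increments": [{"fingers": 1, "x": 0.018, "y": 0.017, "z": 0, "twist": 0.05}, {"fingers": 1, "x": 0.018, "y": 0.018, "z": 0, "twist": 0.05}, {"fingers": 1, "x": 0.017, "y": 0.019, "z": 0, "twist": 0.05}, {"fingers": 1, "x": 0.016, "y": 0.02, "z": 0, "twist": 0.05}, {"fingers": 1, "x": 0.015, "y": 0.021, "z": 0, "twist": 0.05}]}}

```text
clock: 7.6
tool_pos: [0.6228, -0.0148, 0.1649]
tool_rot: [-3.141, -0.001, 2.814]
wrist_force: [-1.8, -1.3, 0.3]
finger_gap: 0.0004
grasp_force: 0.7
```

Emit:
{"fn": "servo_tool", "kwargs": {"increments": [{"fingers": 1, "x": 0.014, "y": 0.022, "z": 0, "twist": 0.05}, {"fingers": 1, "x": 0.012, "y": 0.022, "z": 0, "twist": 0.05}, {"fingers": 1, "x": 0.011, "y": 0.023, "z": 0, "twist": 0.05}, {"fingers": 1, "x": 0.01, "y": 0.023, "z": 0, "twist": 0.05}, {"fingers": 1, "x": 0.009, "y": 0.024, "z": 0, "twist": 0.05}]}}

```text
clock: 8.22
tool_pos: [0.634, 0.0077, 0.1649]
tool_rot: [-3.141, -0.001, 3.075]
wrist_force: [-0.8, -1.8, 0.7]
finger_gap: 0.0006
grasp_force: 0.7
```

```bash
python3 rel.py
```

```text
rho 0.0970 ang 341.50 yaw 176.2085282053402 [-0.8 -1.8  0.7] [-0.27  0.5   0.28  1.7  -0.16  0.96  1.57]
```

Emit:
{"fn": "servo_tool", "kwargs": {"increments": [{"fingers": 1, "x": 0.007, "y": 0.024, "z": 0, "twist": 0.05}, {"fingers": 1, "x": 0.006, "y": 0.025, "z": 0, "twist": 0.05}, {"fingers": 1, "x": 0.005, "y": 0.025, "z": 0, "twist": 0.05}, {"fingers": 1, "x": 0.004, "y": 0.025, "z": 0, "twist": 0.05}, {"fingers": 1, "x": 0.003, "y": 0.025, "z": 0, "twist": 0.05}]}}

```text
clock: 8.85
tool_pos: [0.6392, 0.0324, 0.165]
tool_rot: [-3.141, -0.0, -2.946]
wrist_force: [-1.0, -1.4, 0.2]
finger_gap: 0.0007
grasp_force: 0.7
```

Emit:
{"fn": "servo_tool", "kwargs": {"increments": [{"fingers": 1, "x": 0.001, "y": 0.025, "z": 0, "twist": 0.05}, {"fingers": 1, "x": 0, "y": 0.02, "z": 0, "twist": 0.04}, {"fingers": 1, "x": -0.001, "y": 0.015, "z": 0, "twist": 0.03}, {"fingers": 1, "x": 0, "y": 0, "z": 0, "twist": 0}]}}

```text
clock: 9.35
tool_pos: [0.6394, 0.0457, 0.1648]
tool_rot: [3.141, 0.001, -2.821]
wrist_force: [-0.0, -0.1, 0.9]
finger_gap: 0.0006
grasp_force: 0.0
```

```bash
python3 rel.py; python3 - <<'E'
from fitw import *
C=np.array([.542,.0385]); out=[]
for n in("scene","side"):
    im=snapshot(n); u,v=proj(n,[[*C,.08]])[0].astype(int)
    for k in("salt","mill","herbs","oil"):
        for d in pinpoint(n,k)[:2]:
            q=onz(n,d["xy"],.026)[:2]-C
            if np.hypot(*q)<.13: print(n,k,d["confidence"],np.hypot(*q),np.degrees(np.arctan2(q[1],q[0])))
    out.append(cv2.resize(im[v-65:v+65,u-65:u+65],None,fx=3,fy=3,interpolation=cv2.INTER_CUBIC)); print(u-65,v-65)
cv2.imwrite("pics/mid.png",np.hstack(out))
E
```

```text
rho 0.0977 ang 4.23 yaw -161.62979729987077 [-0.  -0.1  0.9] [-0.26  0.5   0.18  1.68 -0.11  0.97  1.86]
scene mill 0.69 0.08919976934521515 -124.2347314177594
scene herbs 0.61 0.09694288704673752 -28.406256075991745
223 128
side salt 0.9 0.07875477800297165 154.61007878326237
side mill 0.7 0.077829681054764 -111.38878937709777
side herbs 0.9 0.09091304113448721 -35.17340796320432
side oil 0.72 0.09038836448445114 57.702729019094306
187 157
```

View pics/mid.png

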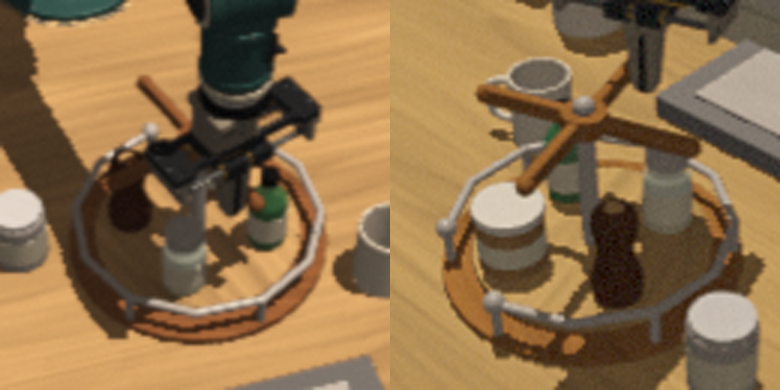

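The view shows the salt drum (about 154°) approaching the gap between the balls, with all containers upright. It needs about 8.5° more.

Emit:
{"fn": "servo_tool", "kwargs": {"increments": [{"fingers": 1, "x": -0.002, "y": 0.018, "z": 0, "twist": 0.035}, {"fingers": 1, "x": -0.002, "y": 0.018, "z": 0, "twist": 0.035}, {"fingers": 1, "x": -0.003, "y": 0.018, "z": 0, "twist": 0.035}, {"fingers": 1, "x": -0.003, "y": 0.016, "z": 0, "twist": 0.035}, {"fingers": 1, "x": 0, "y": 0, "z": 0, "twist": 0}]}}

```text
clock: 10.48
tool_pos: [0.6372, 0.0601, 0.1646]
tool_rot: [3.141, 0.001, -2.674]
wrist_force: [-0.1, 0.3, -0.5]
finger_gap: 0.0005
grasp_force: 0.0
```

```bash
python3 rel.py
```

```text
rho 0.0977 ang 12.79 yaw -153.18137105378668 [-0.1  0.3 -0.5] [-0.25  0.5   0.15  1.68 -0.09  0.97  1.96]
```

Emit:
{"fn": "servo_tool", "kwargs": {"increments": [{"fingers": 1, "x": 0.01, "y": -0.05, "z": 0, "twist": 0}, {"fingers": 1, "x": 0.01, "y": -0.05, "z": 0, "twist": 0}, {"fingers": 1, "x": 0, "y": 0, "z": 0.25, "twist": 0}, {"fingers": 1, "x": 0.05, "y": 0.1, "z": 0.25, "twist": 0}, {"fingers": 1, "x": 0.05, "y": 0.15, "z": 0.25, "twist": 0}]}}

```text
clock: 11.1
tool_pos: [0.6618, 0.0872, 0.3165]
tool_rot: [-3.141, 0.0, -2.679]
wrist_force: [1.6, 1.3, 0.1]
finger_gap: 0.0006
grasp_force: 0.0
```

Emit:
{"fn": "servo_tool", "kwargs": {"increments": [{"fingers": 1, "x": 0.05, "y": 0.15, "z": 0.25, "twist": 0}, {"fingers": 1, "x": 0, "y": 0, "z": 0.2, "twist": 0}, {"fingers": 1, "x": 0, "y": 0, "z": 0, "twist": 0}, {"fingers": 1, "x": 0, "y": 0, "z": 0, "twist": 0}]}}

```text
clock: 11.6
tool_pos: [0.6711, 0.1181, 0.4036]
tool_rot: [3.141, -0.001, -2.676]
wrist_force: [-0.3, 0.1, 0.2]
finger_gap: 0.0004
grasp_force: 0.0
```

```bash
python3 - <<'E'
from fitw import *
s=r.read_state(); im=snapshot("wrist"); T=Tw(s["tool_pos"],s["tool_rot"]); np.save("T.npy",T); print(s["tool_pos"],s["tool_rot"])
p=[.542,.0385,27,162,.0555,.194]; d=pts(p)
for k,v in zip(d,wproj(T,list(d.values()))): print(k,v.round(1))
a=np.radians(162); print("salt lid exp",wproj(T,[.542+.085*np.cos(a),.0385+.085*np.sin(a),.098]))
for m in silhouettes("wrist","salt")[:1]: print(m["confidence"],m["xy"])
cv2.imwrite("pics/w2.png",im)
E
```

```text
[0.67107654 0.11813938 0.40356849] [ 3.14140708e+00 -1.38263927e-03 -2.67604483e+00]
t0 [266.2 162.4]
t2 [378.   47.6]
t3 [262.8 -85.3]
t1 [151.5  49.2]
top [264.2  45.4]
b0 [368.7  29. ]
b1 [305.1 -44.7]
salt lid exp [[313.89678482  11.99217919]]
0.64 [311.4, 19.0]
```

View pics/w2.png

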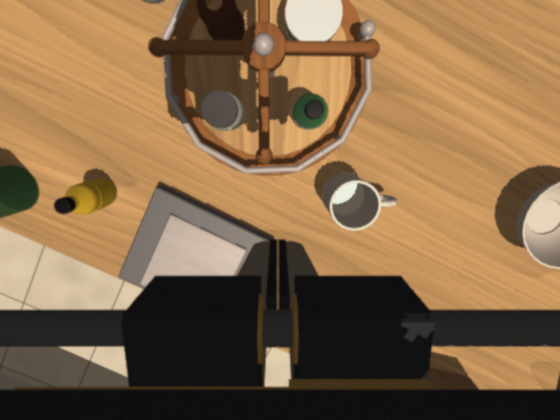

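The wrist view agrees with the prediction: hub (264,45), spoke ends (156,46)/(374,47), one gap ball (368,29) and the salt lid (314,12). I'll shift back to see the whole gap.

Emit:
{"fn": "servo_tool", "kwargs": {"increments": [{"fingers": 1, "x": 0.2, "y": 0.1, "z": 0, "twist": 0}, {"fingers": 1, "x": 0.2, "y": 0.1, "z": 0, "twist": 0}, {"fingers": 1, "x": 0.1, "y": 0.05, "z": 0, "twist": 0}, {"fingers": 1, "x": 0, "y": 0, "z": 0, "twist": 0}, {"fingers": 1, "x": 0, "y": 0, "z": 0, "twist": 0}]}}

```text
clock: 12.32
tool_pos: [0.7707, 0.1683, 0.4038]
tool_rot: [3.142, -0.002, -2.676]
wrist_force: [0.1, 0.7, 0.6]
finger_gap: 0.0004
grasp_force: 0.0
```

```bash
python3 - <<'E'
from fitw import *
s=r.read_state(); im=snapshot("wrist"); T=Tw(s["tool_pos"],s["tool_rot"]); np.save("T.npy",T); print(s["tool_pos"])
p=[.542,.0385,27,162,.0555,.194]; d=pts(p)
for k,v in zip(d,wproj(T,list(d.values()))): print(k,v.round(1))
a=np.radians(162); q=wproj(T,[.542+.085*np.cos(a),.0385+.085*np.sin(a),.098]); print("salt lid exp",q)
c=im[0:190,140:400]
cv2.imwrite("pics/w3.png",cv2.resize(c,None,fx=3,fy=3,interpolation=cv2.INTER_CUBIC))
E
```

```text
[0.77074551 0.16833629 0.40382861]
t0 [265.4  58.1]
t2 [385.8 -74.8]
t3 [ 261.6 -230.7]
t1 [141.7 -73. ]
top [263.1 -81.8]
b0 [374.1 -64.2]
b1 [ 306.9 -147.1]
salt lid exp [[316.29665312 -92.39718407]]
```

View pics/w3.png

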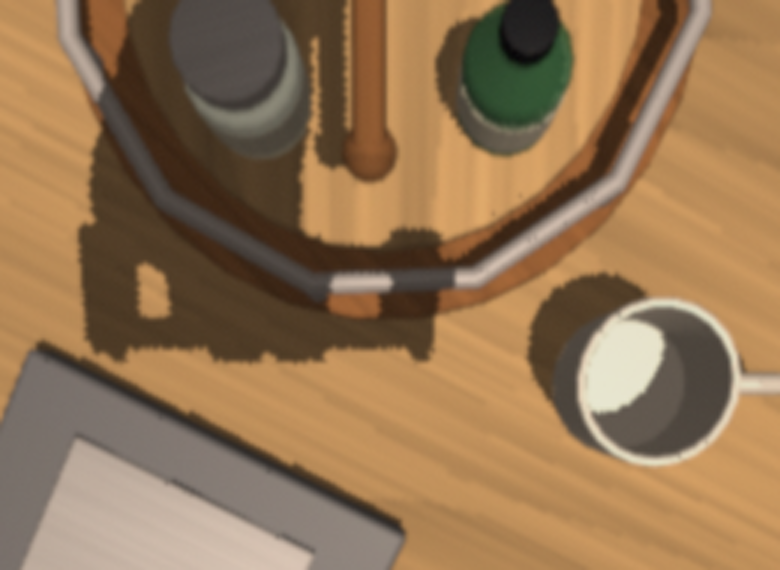

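Wrong way: only the far side of the carousel shows. Moving the other way.

Emit:
{"fn": "servo_tool", "kwargs": {"increments": [{"fingers": 1, "x": -0.25, "y": -0.125, "z": 0, "twist": 0}, {"fingers": 1, "x": -0.25, "y": -0.125, "z": 0, "twist": 0}, {"fingers": 1, "x": -0.25, "y": -0.125, "z": 0, "twist": 0}, {"fingers": 1, "x": -0.2, "y": -0.1, "z": 0, "twist": 0}, {"fingers": 1, "x": 0, "y": 0, "z": 0, "twist": 0}]}}

```text
clock: 13.0
tool_pos: [0.5786, 0.0717, 0.407]
tool_rot: [-3.141, 0.003, -2.678]
wrist_force: [-0.0, 1.1, -0.3]
finger_gap: 0.0004
grasp_force: 0.0
```

Emit:
{"fn": "servo_tool", "kwargs": {"increments": [{"fingers": 1, "x": 0, "y": 0, "z": 0, "twist": 0}]}}

```text
clock: 13.12
tool_pos: [0.5812, 0.0743, 0.4057]
tool_rot: [-3.142, 0.002, -2.675]
wrist_force: [-0.2, -0.2, -0.8]
finger_gap: -0.0
grasp_force: 0.0
```

```bash
python3 - <<'E'
from fitw import *
s=r.read_state(); im=snapshot("wrist"); T=Tw(s["tool_pos"],s["tool_rot"]); np.save("T.npy",T); print(s["tool_pos"])
p=[.542,.0385,27,162,.0555,.194]; d=pts(p); x0,y0=135,0
for k,v in zip(d,wproj(T,list(d.values()))): print(k,v.round(1),(3*(v-[x0,y0])).round())
a=np.radians(162); q=wproj(T,[.542+.085*np.cos(a),.0385+.085*np.sin(a),.098]); print("salt lid exp",q,3*(q-[x0,y0]))
cv2.imwrite("pics/w4.png",cv2.resize(im[y0:y0+200,x0:x0+265],None,fx=3,fy=3,interpolation=cv2.INTER_CUBIC))
E
```

```text
[0.58124554 0.07432553 0.40567961]
t0 [266.  243.4] [393. 730.]
t2 [370.5 142.4] [707. 427.]
t3 [263.   26.2] [384.  79.]
t1 [158.9 143.5] [ 72. 430.]
top [264.2 143.4] [388. 430.]
b0 [363.5 103.5] [685. 310.]
b1 [303.1  36.9] [504. 111.]
salt lid exp [[311.21897416  94.5374399 ]] [[528.65692248 283.6123197 ]]
```

View pics/w4.png

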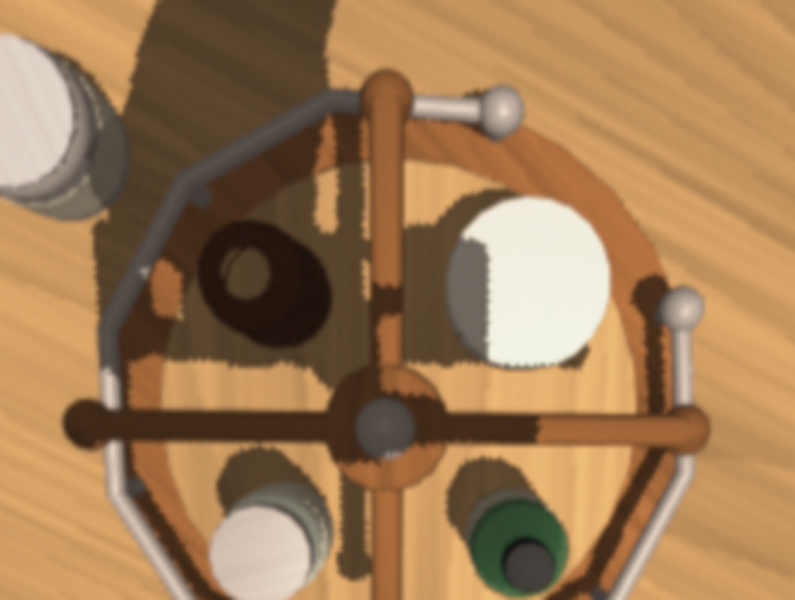

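The crop shows the salt lid centred at (528,282), against an expected (529,284). The gap balls are at (502,110)/(684,310), against a predicted (504,111)/(685,310), so the salt sits mid-gap to within about a degree. All containers are upright and the arm is clear.

```bash
python3 -c "
from station import r; print(r.hand_in())"
```

```text
the job is handed in; nothing more can be done
None
```

I turned the carousel about 100° by pushing one spoke, the salt canister rests in the middle of the rail gap to within about a degree, the arm is clear, and the job is handed in.

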